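Set the specimen light to its third click

TASK

Wake the light base by pressing its round push button all the way down with a fingertip, then push the black lever along its slot with a fingertip from behind, feeling the clicks, and leave it resting in the third click from its parked end without ever running past that one. Only touch and push: do not grip the lever or press down on it, and leave the dish, the jar and the slide box standing where they are.

Things in the scene. Friction and masses are not known exactly. Their poses are not given: they have to be found in the camera images.
- light_base: Cream light base for viewing specimens, fixed, a flat box 200 (x) x 260 (y) x 70 mm high, flat top at z = 70 mm. Origin at the centre of its underside, z up. White round viewing plate (radius 52 mm) flush in the top at x = 40, y = 0 mm. Slot along y at x = -65 mm, on the side nearer the robot. Ticks at x = -38 mm mark the five clicks: y = -54, -38, -22, -6, 10 mm. Button at x = -65, y = 100 mm.
- level_lever (a joint): Lever's travel in m towards the base's +y: 0 parked (where it starts), end 0.084; its centre is at y = -70 mm + this. Clicks 1 to 5 hold it at 0.016, 0.032, 0.048, 0.064, 0.080, with a crest midway before each (0.008, 0.024, 0.040...). Friction 1 N; the push peaks near 6 N 4 mm before a crest, then drops to nothing, and past the crest the lever jumps ahead of the finger into the click, no further.
- lever_top (a point): Centre of the top of the lever, a black upright fin 30 mm wide (light base's x), 12 mm thick (y), 32 mm tall above the base's top. To advance it push its -y face, say 15 mm above the base's top; behind it lies 54 mm of open flat top. Sliding, it stays on the line to the button's centre.
- wake_button_top (a point): Centre of the top of the round grey push button, 24 mm across, in a small steel housing on the light base's top; it is pressed straight down.
- wake_button (a joint): How far the button is pressed, in m: 0 up, 0.006 fully down (about 5 N); a spring brings it back up when let go.
- dish: Open clear specimen dish, 72 mm across, 14 mm high, loose on the white viewing plate, 30 g. Origin at the centre of its underside. To be left alone.
- jar: Amber glass specimen jar with a black cap, 60 mm across, 95 mm high, loose on the bench beside the light base. Origin at the centre of its underside. To be left alone.
- slide_box: Grey box with a white lid for microscope slides, 87 x 62 x 35 mm, loose on the bench beside the light base. Origin at the centre of its underside. To be left alone.

How it is judged:
On the way, in this order (a step that is already met when the one before it is completed fails the run):
1. the button is pressed down (value of joint wake_button above 0.0045 m), for 0.05 s.
2. the lever rests in the third click (value of joint level_lever between 0.044 and 0.052 m and velocity of joint level_lever between -0.005 and 0.005 m/s), for 0.2 s.
At the end, for the whole second after the job is handed in: The lever rests in the third click (joint within 4 mm of 0.048 and still), the button is up again (less than 2 mm down), and the dish, the jar and the slide box are at rest within 20 mm of where they began (all of step 2 and value of joint wake_button below 0.002 m and distance of each of dish, jar, slide_box from where it was at the start of the episode below 0.02 m and linear speed of each of dish, jar, slide_box below 0.02 m/s); the robot touches nothing.
It fails at once if the lever ran past the third click, over the ridge to the fourth (value of joint level_lever above 0.058 m).
It fails at once if the lever was gripped or pressed from above: fingers on its front half and its rear half at once (contact force between the fingers and level_lever_c0 above 1 N and contact force between the fingers and level_lever_c1 above 1 N).
It fails at once if the dish, the jar or the slide box was shifted by over 20 mm, lifted or tipped (not (distance of dish from where it was at the start of the episode below 0.02 m) or not (distance of jar from where it was at the start of the episode below 0.02 m) or not (distance of slide_box from where it was at the start of the episode below 0.02 m) or angle between any of dish, jar, slide_box's own z axis and vertical above 0.3 rad).
It also fails if it takes over 56 s, if anything falls off the work surface, if the arm or the gripper's body presses on something with over 40 N, if the wrist force passes 120 N, or if a joint passes its speed limit or range.

ROBOT

A 6-joint arm with a two-finger parallel gripper is mounted at the origin on the work surface. World frame = base frame: x ahead of the robot, y to its left, z up, the work surface at z = 0. Lengths are in m, angles in rad, forces in N, time in s.
With the tool pointing down it reaches from about 0.275 to 0.725 m from the base axis. Payload 5.6 kg.
Tool frame: the origin (TCP) lies at the very end of the fingers, on their centre line; the grasp point (between the pads) lies manip.tcp_to_grasp behind it (manip.tcp_to_grasp is the distance from the TCP to the grasp point, in m); y points along the fingers, z is the direction in which the jaws open and shut, and the axes are right-handed (so a half turn about y gives the same grasp; the last joint's range is limited). The gripper opens to 85 mm and grips with 20 to 120 N. Pads are 22 mm wide; open, the fingers measure 114 mm over their backs; the gripper's body (76 mm by 85 mm) begins 54 mm behind the grasp point. The pads swing forward as they close: fully open they stand 13 mm farther back than shut.
Start: joints at [1.501, 0.255, 0.108, 0, -1.424, -0.285], TCP at [0.191, 0.516, 0.231] pointing down, gripper open.
Joint ranges: [-2.95, 2.95], [-1.21, 1.97], [-1.09, 1.5], [-2.87, 1.71], [-2.94, -0.07], [-3.05, 3.05]. Speed limits (rad/s): [2.57, 2.57, 3.14, 3.14, 3.14, 3.14].

INTERFACE

Orientations are given as a rotation vector (axis times angle).
In Python, from bench import manip, optics, ticket gives the robot as it stands. The module is installed in compiled form; this text tells all that it offers.
- The arm moves only by the tool send_rows, never from a script. Its arguments are lists of equal length, an entry for each row: "hand": the closure, from -1 (fully open) to 1 (shut), so that 0 is half open; "dp": the shift along the world's x, y, z in mm, a list of three; "turn": the turn, a rotation vector about the world's x, y, z in degrees, a list of three. In form: {"hand": [hand, ...], "dp": [[x, y, z], ...], "turn": [[rx, ry, rz], ...]}. A call has 1 to 20 rows; each row is the pose to reach, as a shift and turn from the pose commanded when the call began; what a row does not reach only later rows make up. A row lasts 1/8 s, in which the tool goes at most 62.5 mm and 10.7 degrees, less where a joint would pass 70% of its speed; a pose out of reach is approached as far as the arm can. A call with a gripper value outside its range is refused whole. The fingers move at their own pace and stop on an object; "grip_force" is the grip in N (left out, the last holds). Time passes only in rows, so rows that repeat a pose let the fingers close. It gives the time, the measured TCP pose, the force and the opening at its end, in the units of the state.
- manip.read_state(): the state, without advancing time (a new reading comes with each control period).
- optics.snapshot(name): name is "scene" or "top" or "wrist"; returns a dict with "color" (384x512x3 uint8, blue, green, red), "K" (3x3 intrinsics, pixels), "D" ([k1, k2, p1, p2, k3] as OpenCV has them; the pictures are not rectified), "R" (3x3) and "t" (3): a world point X has camera coordinates R X + t; the wrist camera has in their place "mount" (4x4, takes a point from camera to tool coordinates, whose origin is the TCP and whose axes are the tool frame's). Camera axes: x right, y down, z forward; pixel columns grow to the right and rows downward; lengths in m; the calibration is good to about 2 mm. A picture is of the moment at which its call begins: read the wrist's pose just before it. There is no depth.
- ticket.hand_in(): hands the job in, once; it reports no verdict.
Trained networks look in the newest picture that a camera, given by its name, has taken for a name from the list of things; names that differ only in an ending like _2 or _b are one class to them, and where a whole thing is asked for, a point or a joint stands for the part that bears it (a point fixed in the world has none). Each returns a list of dicts, best first, with "score" (0 to 1); they miss things now and then, are a little off and sometimes report something else, mostly with a low value. They report only what shows in the picture. A call takes as long as a camera call.
- optics.look_for(label, camera): "xy" ([column, row] as shares, 0 to 1, of the picture: columns of its width, rows of its height, amid what is visible of it).
- optics.masks_of(label, camera): "region" (384x512 bool, what is visible of it) and "xy" ([column, row] as shares, 0 to 1, of the picture: columns of its width, rows of its height, amid what is visible of it).
The state is a dict: "t": time; "joint_pos": joint angles; "qvel": joint speeds; "joint_torque": joint torques, N m; "eef_pos": TCP position; "orientation": TCP orientation; "wrist_force": force on the tool from outside, world axes, zero at the start; "moment": the same for the moment, N m; "width": finger opening in m.
Only numpy, scipy, OpenCV 4.12 (cv2) and the standard library are available. Lean on these libraries where they do the work, as an engineer would, in place of code of your own. Each camera call takes 0.05 s, during which the arm holds its last target.

## Working session

There is one attempt and no reset: what is moved stays moved. The work goes in short steps, Python scripts to look and compute and a tool call to move; the robot and the scene stay as the last step left them, time stands still between calls to the robot, and variables do not carry over. Pictures are saved under pics/ and viewed, and the job is handed in when it is done.

Besides the shell and the picture viewer there is one more tool, called after ">>>" as a command line: name --argument value ..., lists and objects as JSON in quotes. send_rows: Moves the arm, as the interface text tells. Its arguments: {"type":"object","properties":{"hand":{"type":"array"},"dp":{"type":"array"},"turn":{"type":"array"},"grip_force":{"type":"number"}},"required":["hand","dp","turn"]}

```bash
mkdir -p pics; cat > h.py <<'E'
from bench import manip, optics, ticket
import numpy as np, cv2
def snap(n,f):
    s=optics.snapshot(n); cv2.imwrite('pics/'+f,s['color']); return s
def ray(s,px,R=None,t=None):
    u=cv2.undistortPoints(np.array([[px]],float),s['K'],np.array(s['D'],float))[0,0]
    R=s['R'];t=s['t'];d=np.array(R).T@np.array([u[0],u[1],1]);c=-np.array(R).T@np.array(t)
    return c,d/np.linalg.norm(d)
def wristcam(s,st):
    from scipy.spatial.transform import Rotation as Ro
    T=np.eye(4);T[:3,:3]=Ro.from_rotvec(st['orientation']).as_matrix();T[:3,3]=st['eef_pos']
    M=np.linalg.inv(T@np.array(s['mount']));s['R']=M[:3,:3];s['t']=M[:3,3];return s
def atz(s,px,z):
    c,d=ray(s,px);return c+d*(z-c[2])/d[2]
def tri(rs):
    A=np.zeros((3,3));b=np.zeros(3)
    for c,d in rs:
        P=np.eye(3)-np.outer(d,d);A+=P;b+=P@c
    p=np.linalg.solve(A,b);return p,[np.linalg.norm((np.eye(3)-np.outer(d,d))@(p-c)) for c,d in rs]
E
python3 - <<'E'
from h import *
st=manip.read_state();print(st, manip.tcp_to_grasp)
S={}
for n in ['scene','top','wrist']:
    S[n]=snap(n,n+'0.png')
S['wrist']=wristcam(S['wrist'],st)
for l in ['light_base','lever_top','wake_button_top','dish','jar','slide_box']:
    rs=[]
    for n in S:
        r=optics.look_for(l,n)[:2]
        print(l,n,[(round(q['score'],2),np.round(np.array(q['xy'])*[512,384],1)) for q in r])
        if r and n!='wrist' : rs.append(ray(S[n],np.array(r[0]['xy'])*[512,384]))
    if len(rs)>1: print(tri(rs))
E
```

```text
{'t': 0.0, 'joint_pos': array([ 1.50059718e+00,  2.55747382e-01,  1.06973859e-01, -4.80662135e-04,
       -1.42391285e+00, -2.84585792e-01]), 'qvel': array([ 2.83526414e-04,  3.20865702e-04, -2.65642800e-03, -5.29226146e-04,
       -1.36208309e-04,  2.71173452e-05]), 'joint_torque': array([-3.59282149e-05, -3.86637425e+01,  2.37939370e+01,  5.36484718e+00,
       -6.11883821e-03, -8.00369435e-06]), 'eef_pos': array([0.19084044, 0.51528123, 0.23038256]), 'orientation': array([-0.36339262, -2.02614301,  2.03011986]), 'wrist_force': array([ 0.36601039, -0.13160713, -0.0537863 ]), 'moment': array([-0.04503843,  0.00461911, -0.00553606]), 'width': 0.08542217967436315} 0.0187
light_base scene [(0.66, array([267.6, 173. ]))]
light_base top [(0.83, array([266.5, 220.5]))]
light_base wrist []
(array([0.55352745, 0.02479231, 0.03056765]), [np.float64(0.002458378071678188), np.float64(0.0024583780716782673)])
lever_top scene []
lever_top top [(0.43, array([290. , 250.3]))]
lever_top wrist []
wake_button_top scene [(0.53, array([309.9, 164.8]))]
wake_button_top top [(0.42, array([221.1, 232.3]))]
wake_button_top wrist []
(array([0.52392484, 0.13136806, 0.09820824]), [np.float64(0.001496828516664964), np.float64(0.0014968285166649462)])
dish scene [(0.86, array([245.7, 171.5]))]
dish top [(0.78, array([274.2, 197.1]))]
dish wrist []
(array([0.60916528, 0.00234783, 0.07531441]), [np.float64(0.0025010929607587468), np.float64(0.002501092960758601)])
jar scene [(0.88, array([317.5, 220.6]))]
jar top [(0.8, array([189.4, 196.5]))]
jar wrist []
(array([0.61948283, 0.21306821, 0.04330188]), [np.float64(0.004474830675555599), np.float64(0.0044748306755555975)])
slide_box scene [(0.91, array([207.8, 141.7]))]
slide_box top [(0.78, array([346.8, 224.8]))]
slide_box wrist []
(array([ 0.53915695, -0.18463962,  0.02051642]), [np.float64(0.0020492218131905548), np.float64(0.0020492218131904624)])
```

```bash
python3 - <<'E'
import cv2
a=cv2.imread('pics/scene0.png')[90:270,150:390];b=cv2.imread('pics/top0.png')[150:300,150:390]
cv2.imwrite('pics/sc.png',cv2.resize(a,None,fx=3.2,fy=3.2,interpolation=2));cv2.imwrite('pics/tc.png',cv2.resize(b,None,fx=3.2,fy=3.2,interpolation=2))
E
```

```text
(no output)
```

View pics/sc.png

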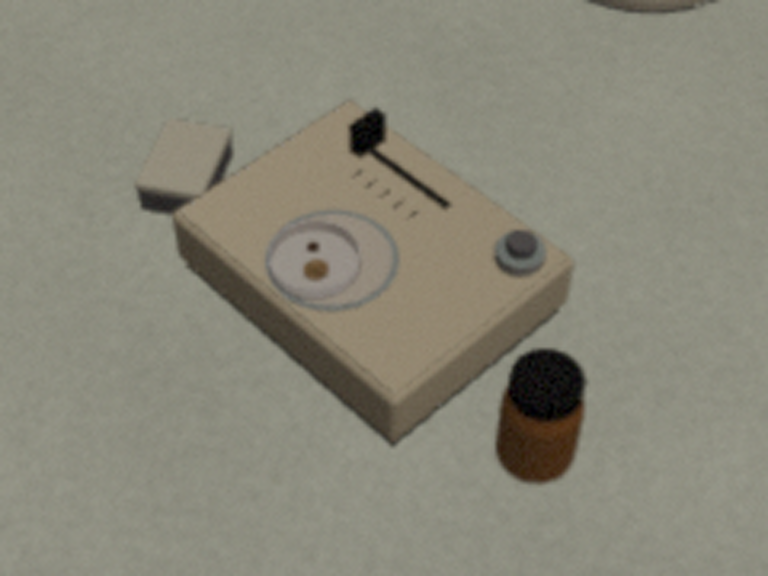

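View pics/tc.png

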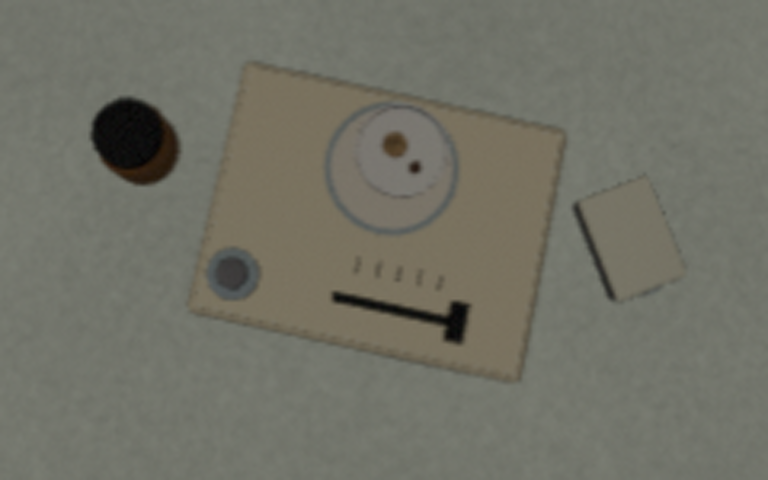

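The scene crop shows the base with the button at crop (520,243) and the lever at its far end (368,132). The top crop shows the base corners, the button at (232,273) and the lever at (457,322). Next I'll fit the base pose from both views.

```bash
cat > fit.py <<'E'
from h import *
from scipy.optimize import least_squares
T=np.array
top=[((248,63),(100,130,70)),((565,130),(100,-130,70)),((520,381),(-100,-130,70)),((190,311),(-100,130,70)),((392,168),(40,0,70)),((440,283),(-38,-54,70)),((357,265),(-38,10,70))]
sc=[((350,100),(-100,-130,70)),((573,262),(-100,130,70)),((395,403),(100,130,70)),((175,213),(100,-130,70)),((332,260),(40,0,70)),((358,174),(-38,-54,70)),((414,214),(-38,10,70))]
S={n:optics.snapshot(n) for n in ['top','scene']}
obs=[('top',(T(p)+.5)/3.2-.5+[150,150],T(q)/1e3) for p,q in top]+[('scene',(T(p)+.5)/3.2-.5+[150,90],T(q)/1e3) for p,q in sc]
def W(v,q):
    c,s=np.cos(v[2]),np.sin(v[2]);return T([v[0]+c*q[0]-s*q[1],v[1]+s*q[0]+c*q[1],q[2]+v[3]])
def proj(s,X): return cv2.projectPoints(X[None],cv2.Rodrigues(T(s['R']))[0],T(s['t'],float),s['K'],T(s['D'],float))[0][0,0]
def f(v): return np.concatenate([proj(S[n],W(v,q))-p for n,p,q in obs])
for sel in (obs,obs[:7],obs[7:]):
    full=obs;obs=sel
    for free in (1,0):
        g=(lambda v:f(v)) if free else (lambda v:f(np.r_[v[:3],0]))
        if not free or len(sel)>7:
            r=least_squares(g,[.55,.02,-.2,0]);print(np.round(r.x,4),np.round(r.fun.reshape(-1,2),1).tolist() if len(sel)>7 else '')
            if len(sel)>7 and not free: v=np.r_[r.x[:3],0]
    obs=full
for n,q in dict(button=(-65,100,82),lever=(-65,-70,102)).items():
    X=W(v,T(q)/1e3);print(n,X)
    for c,(ox,oy) in (('top',(150,150)),('scene',(150,90))): print(c,(proj(S[c],X)-[ox,oy])*3.2)
print('ydir',W(v,T([0,1,0]))-W(v,T([0,0,0])))
# triangulate button, lever
def px(p,o): return (T(p)+.5)/3.2-.5+o
for nm,a,b in (('button',(232,273),(521,242)),('lever',(457,320),(368,123))):
    print(nm,tri([ray(S['top'],px(a,[150,150])),ray(S['scene'],px(b,[150,90]))]))
E
python3 fit.py
```

```text
[ 0.5559  0.0199 -0.2315 -0.0032] [[-1.5, -0.7], [1.1, 0.3], [0.2, 1.8], [-2.0, 0.9], [-0.5, 0.8], [-0.4, 0.6], [-0.2, 0.7], [-0.8, -1.1], [1.1, -1.0], [-0.9, 1.0], [-2.8, 0.1], [-0.5, 0.7], [-0.7, 0.8], [-1.0, 1.2]]
[ 0.5565  0.0205 -0.2317  0.    ] [[-1.8, -1.3], [1.1, -0.1], [0.2, 1.6], [-2.5, 0.5], [-0.7, 0.3], [-0.6, 0.3], [-0.4, 0.3], [-0.7, -1.7], [1.4, -1.6], [-0.8, 0.5], [-2.9, -0.5], [-0.5, 0.1], [-0.7, 0.2], [-0.9, 0.6]]
[ 0.5572  0.0188 -0.2275  0.    ] 
[ 0.5561  0.0224 -0.2382  0.    ] 
button [0.51624368 0.13270932 0.082     ]
top [229.23724302 273.86659871]
scene [518.31597922 248.10424735]
lever [ 0.47720041 -0.03274648  0.102     ]
top [455.57503319 322.39077667]
scene [364.86364901 119.25934397]
ydir [0.22966628 0.97326944 0.        ]
button (array([0.51673094, 0.13200218, 0.09037452]), [np.float64(0.001310169078141769), np.float64(0.0013101690781417339)])
lever (array([ 0.47892654, -0.03164214,  0.1012988 ]), [np.float64(0.0016862950048599158), np.float64(0.0016862950048599945)])
```

```bash
python3 - <<'E'
from h import *
from scipy.spatial.transform import Rotation as R
st=manip.read_state();M=R.from_rotvec(st['orientation']).as_matrix();print(np.round(M,3))
for i in (0,2): print(np.degrees(np.arctan2(M[1,i],M[0,i])))
print('base y yaw',90-13.3, st['t'])
print((np.array([.5165,.1323,.150])-st['eef_pos'])*1000)
print(optics.snapshot('wrist')['mount'])
E
```

```text
[[-0.938 -0.    -0.347]
 [ 0.347 -0.    -0.938]
 [ 0.    -1.     0.   ]]
159.67140357095568
-110.32859641707225
base y yaw 76.7 1.15
[ 325.46315295 -383.45693641  -81.2764412 ]
[[ 1.29507777e-03  9.45501112e-01  3.25616292e-01 -8.43118613e-02]
 [-8.54140028e-04 -3.25615400e-01  9.45501920e-01 -1.42993008e-01]
 [ 9.99998797e-01 -1.50262042e-03  3.85893081e-04 -3.40449418e-04]
 [ 0.00000000e+00  0.00000000e+00  0.00000000e+00  1.00000000e+00]]
```

>>> send_rows --hand '[1, 1, 1, 1, 1, 1, 1, 1, 1, 1, 1, 1, 1, 1, 1]' --dp '[[20, -24, 0], [60, -70, 0], [100, -117, 0], [140, -165, 0], [180, -212, 0], [220, -260, 0], [260, -306, 0], [295, -347, 0], [315, -372, 0], [325, -383, 0], [325, -383, -30], [325, -383, -60], [325, -383, -80], [325, -383, -80], [325, -383, -80]]' --turn '[[0, 0, 7], [0, 0, 7], [0, 0, 7], [0, 0, 7], [0, 0, 7], [0, 0, 7], [0, 0, 7], [0, 0, 7], [0, 0, 7], [0, 0, 7], [0, 0, 7], [0, 0, 7], [0, 0, 7], [0, 0, 7], [0, 0, 7]]' --grip_force 40

```text
t: 3.08
eef_pos: [0.5166, 0.1333, 0.1525]
orientation: [-0.246, -2.1, 2.099]
wrist_force: [-0.4, 0.6, -0.2]
width: -0.0001
```

```bash
python3 - <<'E'
from h import *
st=manip.read_state();print(st['t'],st['eef_pos'],st['wrist_force'],st['width'],st['orientation'])
a=wristcam(snap('wrist','w1.png'),st); b=snap('top','t1.png'); c=snap('scene','s1.png')
v=np.hstack([cv2.resize(x['color'][y0:y0+160,x0:x0+200],None,fx=2,fy=2) for x,x0,y0 in((b,150,150),(c,190,60))])
cv2.imwrite('pics/v1.png',v)
X=np.array([.5165,.1323,.090])
for s in(a,): print(cv2.projectPoints(X[None],cv2.Rodrigues(s['R'])[0],s['t'],s['K'],np.array(s['D'],float))[0])
E
```

```text
3.075 [0.51657924 0.13331441 0.15246944] [-0.35863857  0.58718093 -0.17871632] -0.00014990114913805875 [-0.2462127  -2.10001304  2.09857054]
[[[259.08025435 213.86998871]]]
```

View pics/w1.png

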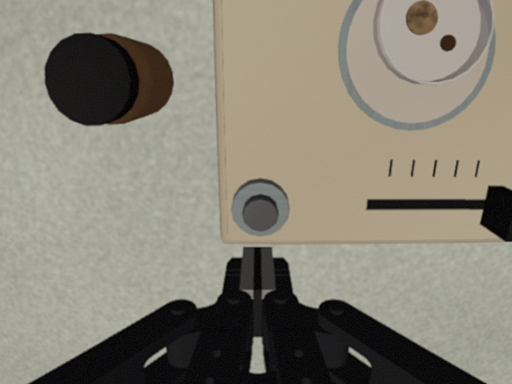

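View pics/v1.png

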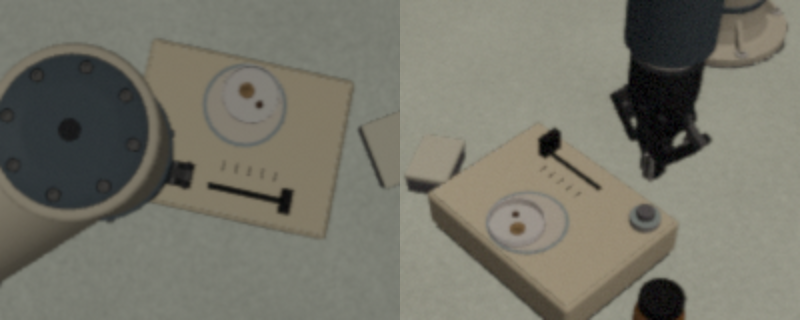

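The wrist view shows the button at (261,211), matching the predicted (259,214), and the slot runs level in the picture. I'll go down.

>>> send_rows --hand '[1, 1, 1, 1, 1, 1]' --dp '[[0, -1, -20], [0, -1, -45], [0, -1, -55], [0, -1, -58], [0, -1, -60], [0, -1, -60]]' --turn '[[0, 0, 0], [0, 0, 0], [0, 0, 0], [0, 0, 0], [0, 0, 0], [0, 0, 0]]'

```text
t: 3.98
eef_pos: [0.5167, 0.132, 0.0922]
orientation: [-0.247, -2.1, 2.098]
wrist_force: [-0.1, 0.1, 0.9]
width: -0.0001
```

>>> send_rows --hand '[1, 1, 1, 1]' --dp '[[0, 0, -2], [0, 0, -4], [0, 0, -4], [0, 0, -4]]' --turn '[[0, 0, 0], [0, 0, 0], [0, 0, 0], [0, 0, 0]]'

```text
t: 4.47
eef_pos: [0.5167, 0.132, 0.0878]
orientation: [-0.246, -2.099, 2.098]
wrist_force: [0.8, 1.0, 4.3]
width: 0.0001
```

>>> send_rows --hand '[1, 1, 1, 1]' --dp '[[0, 0, -2], [0, 0, -4], [0, 0, -4], [0, 0, -4]]' --turn '[[0, 0, 0], [0, 0, 0], [0, 0, 0], [0, 0, 0]]'

```text
t: 4.97
eef_pos: [0.5168, 0.132, 0.0858]
orientation: [-0.247, -2.101, 2.099]
wrist_force: [-4.6, 0.7, 18.5]
width: 0.0001
```

The button bottomed out: TCP z went from 0.092 to 0.086 and the force rose to 18 N. I'll lift and move behind the lever.

>>> send_rows --hand '[1, 1, 1, 1, 1, 1, 1, 1, 1, 1, 1, 1]' --dp '[[0, 0, 20], [0, 0, 50], [0, 0, 70], [-8, -33, 70], [-16, -68, 70], [-24, -102, 70], [-32, -136, 70], [-41, -172, 70], [-48, -199, 70], [-48, -199, 60], [-48, -199, 54], [-48, -199, 54]]' --turn '[[0, 0, 0], [0, 0, 0], [0, 0, 0], [0, 0, 0], [0, 0, 0], [0, 0, 0], [0, 0, 0], [0, 0, 0], [0, 0, 0], [0, 0, 0], [0, 0, 0], [0, 0, 0]]'

```text
t: 6.48
eef_pos: [0.4675, -0.0667, 0.1362]
orientation: [-0.242, -2.097, 2.098]
wrist_force: [0.1, 0.5, 0.8]
width: -0.0
```

```bash
python3 - <<'E'
from h import *
st=manip.read_state();print(st['t'],st['eef_pos'],st['wrist_force'],st['width'],st['orientation'])
a=wristcam(snap('wrist','w2.png'),st)
def W(q):
    v=(.5565,.0205,-.2317);c,s=np.cos(v[2]),np.sin(v[2]);return np.array([v[0]+c*q[0]-s*q[1],v[1]+s*q[0]+c*q[1],q[2]])
for q in [(-65,-70,102),(-65,100,91),(-38,-54,70),(-38,10,70),(-80,-76,102),(-50,-76,102)]:
    X=W(np.array(q)/1e3)
    print(q,cv2.projectPoints(X[None],cv2.Rodrigues(a['R'])[0],a['t'],a['K'],np.array(a['D'],float))[0].ravel())
p=st['eef_pos'];v=(.5565,.0205,-.2317);c,s=np.cos(v[2]),np.sin(v[2]);d=p[:2]-v[:2];print('tcp in base',c*d[0]+s*d[1],-s*d[0]+c*d[1])
E
```

```text
6.475 [ 0.46745599 -0.06668315  0.13623507] [0.12624286 0.52857557 0.82218381] -1.5222177725294768e-05 [-0.24186814 -2.09708082  2.0978438 ]
(-65, -70, 102) [196.11235573 229.90380188]
(-65, 100, 91) [-53.10494929 220.30490756]
(-38, -54, 70) [177.07106923 170.06015944]
(-38, 10, 70) [ 80.50231422 170.725958  ]
(-80, -76, 102) [207.8675929  253.00081795]
(-50, -76, 102) [205.10883084 205.54210276]
tcp in base -0.06664444770296565 -0.10530078381713104
```

View pics/w2.png

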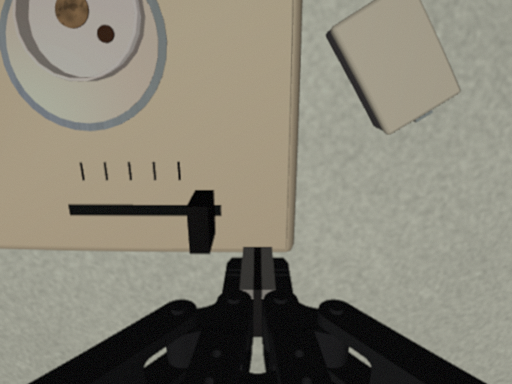

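The wrist view shows the lever top at (200,225) and the ticks at (82–179,171), all within about 1–2 mm of prediction. There's a clear gap between finger and lever, so I'll lower here.

>>> send_rows --hand '[1, 1, 1, 1, 1]' --dp '[[1, 0, -25], [1, 0, -42], [1, 0, -50], [1, 0, -51], [1, 0, -51]]' --turn '[[0, 0, 0], [0, 0, 0], [0, 0, 0], [0, 0, 0], [0, 0, 0]]'

```text
t: 7.15
eef_pos: [0.4696, -0.0671, 0.0869]
orientation: [-0.246, -2.099, 2.099]
wrist_force: [0.4, 0.8, -0.3]
width: 0.0001
```

```bash
python3 - <<'E'
from h import *
s=snap('scene','s3.png');cv2.imwrite('pics/s3c.png',cv2.resize(s['color'][60:210,180:360],None,fx=4,fy=4,interpolation=2))
E
```

```text
(no output)
```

View pics/s3c.png

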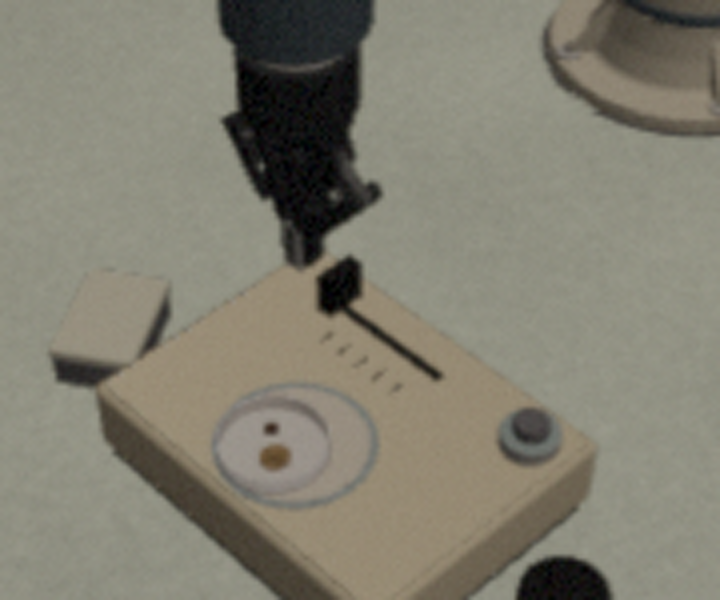

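The scene view shows the fingertip just behind the lever at about crop (302,262), with the button up and nothing else disturbed. I'll advance along base +y, (0.23, 0.973).

>>> send_rows --hand '[1, 1, 1, 1]' --dp '[[1, 4, -1], [2, 8, -1], [2.3, 10, -1], [2.3, 10, -1]]' --turn '[[0, 0, 0], [0, 0, 0], [0, 0, 0], [0, 0, 0]]'

```text
t: 7.7
eef_pos: [0.4714, -0.057, 0.0853]
orientation: [-0.245, -2.098, 2.098]
wrist_force: [-0.1, -0.4, -0.4]
width: 0.0002
```

>>> send_rows --hand '[1, 1, 1, 1]' --dp '[[0.3, 1, 0], [0.5, 2, 0], [0.7, 3, 0], [0.7, 3, 0]]' --turn '[[0, 0, 0], [0, 0, 0], [0, 0, 0], [0, 0, 0]]'

```text
t: 8.2
eef_pos: [0.472, -0.0542, 0.0853]
orientation: [-0.245, -2.098, 2.098]
wrist_force: [-0.6, 0.0, -0.1]
width: 0.0001
```

>>> send_rows --hand '[1, 1, 1, 1]' --dp '[[0.3, 1, 0], [0.5, 2, 0], [0.7, 3, 0], [0.7, 3, 0]]' --turn '[[0, 0, 0], [0, 0, 0], [0, 0, 0], [0, 0, 0]]'

```text
t: 8.7
eef_pos: [0.4727, -0.0516, 0.0853]
orientation: [-0.245, -2.097, 2.099]
wrist_force: [-0.3, -3.1, 0.0]
width: -0.0002
```

>>> send_rows --hand '[1, 1, 1]' --dp '[[0.3, 1, 0], [0.5, 2, 0], [0.5, 2, 0]]' --turn '[[0, 0, 0], [0, 0, 0], [0, 0, 0]]'

```text
t: 9.07
eef_pos: [0.4731, -0.0497, 0.0853]
orientation: [-0.245, -2.097, 2.099]
wrist_force: [-0.3, -5.5, -0.8]
width: -0.0004
```

>>> send_rows --hand '[1, 1, 1]' --dp '[[0.3, 1, 0], [0.5, 2, 0], [0.5, 2, 0]]' --turn '[[0, 0, 0], [0, 0, 0], [0, 0, 0]]'

```text
t: 9.45
eef_pos: [0.4736, -0.0478, 0.0853]
orientation: [-0.245, -2.097, 2.099]
wrist_force: [0.9, -5.6, -0.1]
width: 0.0001
```

>>> send_rows --hand '[1, 1, 1]' --dp '[[0.3, 1, 0], [0.5, 2, 0], [0.5, 2, 0]]' --turn '[[0, 0, 0], [0, 0, 0], [0, 0, 0]]'

```text
t: 9.82
eef_pos: [0.4744, -0.0445, 0.0853]
orientation: [-0.246, -2.1, 2.097]
wrist_force: [-1.1, 1.2, -0.1]
width: -0.0001
```

The first click went over: force built to 5.6 N and then dropped to zero near y = −0.045. So lever contact at q = 0 was at about y = −0.0527. I expect contact for the second click at −0.037 and its crest at −0.029.

>>> send_rows --hand '[1, 1, 1, 1]' --dp '[[0.5, 2, 0], [1, 4, 0], [1.4, 6, 0], [1.4, 6, 0]]' --turn '[[0, 0, 0], [0, 0, 0], [0, 0, 0], [0, 0, 0]]'

```text
t: 10.32
eef_pos: [0.4757, -0.039, 0.0853]
orientation: [-0.245, -2.098, 2.098]
wrist_force: [-0.3, 0.5, -0.8]
width: 0.0
```

>>> send_rows --hand '[1, 1, 1]' --dp '[[0.3, 1, 0], [0.7, 3, 0], [0.7, 3, 0]]' --turn '[[0, 0, 0], [0, 0, 0], [0, 0, 0]]'

```text
t: 10.7
eef_pos: [0.4763, -0.0364, 0.0853]
orientation: [-0.245, -2.098, 2.099]
wrist_force: [-1.0, -1.8, 0.1]
width: 0.0003
```

>>> send_rows --hand '[1, 1, 1]' --dp '[[0.3, 1, 0], [0.5, 2, 0], [0.5, 2, 0]]' --turn '[[0, 0, 0], [0, 0, 0], [0, 0, 0]]'

```text
t: 11.08
eef_pos: [0.4767, -0.0347, 0.0853]
orientation: [-0.245, -2.097, 2.099]
wrist_force: [0.3, -5.7, 0.6]
width: -0.0001
```

>>> send_rows --hand '[1, 1, 1]' --dp '[[0.3, 1, 0], [0.5, 2, 0], [0.5, 2, 0]]' --turn '[[0, 0, 0], [0, 0, 0], [0, 0, 0]]'

```text
t: 11.45
eef_pos: [0.4771, -0.0328, 0.0853]
orientation: [-0.245, -2.097, 2.099]
wrist_force: [-0.3, -4.9, -0.0]
width: -0.0001
```

Contact came at about −0.037, as predicted. I'll go over crest 2.

>>> send_rows --hand '[1, 1, 1]' --dp '[[0.3, 1, 0], [0.5, 2, 0], [0.5, 2, 0]]' --turn '[[0, 0, 0], [0, 0, 0], [0, 0, 0]]'

```text
t: 11.82
eef_pos: [0.4779, -0.0299, 0.0853]
orientation: [-0.245, -2.099, 2.097]
wrist_force: [0.2, -1.7, 0.5]
width: 0.0005
```

>>> send_rows --hand '[1, 1, 1]' --dp '[[0.3, 1, 0], [0.5, 2, 0], [0.5, 2, 0]]' --turn '[[0, 0, 0], [0, 0, 0], [0, 0, 0]]'

```text
t: 12.2
eef_pos: [0.4785, -0.0279, 0.0853]
orientation: [-0.245, -2.099, 2.098]
wrist_force: [0.8, -0.6, -0.1]
width: -0.0001
```

```bash
python3 - <<'E'
from h import *
st=manip.read_state();print(st['t'],st['eef_pos'],st['wrist_force'])
a=snap('wrist','w4.png')
E
```

```text
12.2 [ 0.4784853  -0.02789221  0.08528825] [ 0.83592946 -0.55591919 -0.07826242]
```

View pics/w4.png

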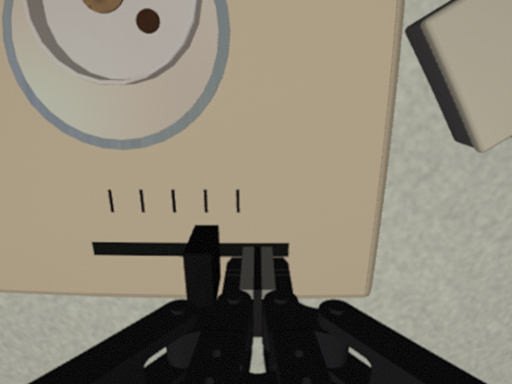

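The lever's base at about (203,245) lines up with the second tick from the right (206,200), so it is in click 2 with a gap to the finger. On to click 3: contact expected at about −0.0216, crest at −0.0138.

>>> send_rows --hand '[1, 1, 1, 1]' --dp '[[0.5, 2, 0], [1, 4, 0], [1.2, 5, 0], [1.2, 5, 0]]' --turn '[[0, 0, 0], [0, 0, 0], [0, 0, 0], [0, 0, 0]]'

```text
t: 12.75
eef_pos: [0.4796, -0.0232, 0.0853]
orientation: [-0.245, -2.098, 2.098]
wrist_force: [0.1, -0.8, 0.1]
width: -0.0001
```

>>> send_rows --hand '[1, 1, 1]' --dp '[[0.3, 1, 0], [0.7, 3, 0], [0.7, 3, 0]]' --turn '[[0, 0, 0], [0, 0, 0], [0, 0, 0]]'

```text
t: 13.12
eef_pos: [0.4802, -0.0205, 0.0853]
orientation: [-0.245, -2.097, 2.099]
wrist_force: [0.1, -1.8, -0.5]
width: -0.0
```

>>> send_rows --hand '[1, 1, 1]' --dp '[[0.3, 1, 0], [0.5, 2, 0], [0.5, 2, 0]]' --turn '[[0, 0, 0], [0, 0, 0], [0, 0, 0]]'

```text
t: 13.5
eef_pos: [0.4806, -0.0188, 0.0853]
orientation: [-0.245, -2.097, 2.099]
wrist_force: [-0.7, -4.4, 0.2]
width: -0.0002
```

>>> send_rows --hand '[1, 1, 1]' --dp '[[0.3, 1, 0], [0.5, 2, 0], [0.5, 2, 0]]' --turn '[[0, 0, 0], [0, 0, 0], [0, 0, 0]]'

```text
t: 13.88
eef_pos: [0.481, -0.0169, 0.0853]
orientation: [-0.245, -2.097, 2.099]
wrist_force: [-0.4, -5.0, 0.6]
width: -0.0002
```

>>> send_rows --hand '[1, 1, 1]' --dp '[[0.3, 1, 0], [0.5, 2, 0], [0.5, 2, 0]]' --turn '[[0, 0, 0], [0, 0, 0], [0, 0, 0]]'

```text
t: 14.25
eef_pos: [0.4819, -0.0136, 0.0853]
orientation: [-0.246, -2.1, 2.097]
wrist_force: [0.3, -0.5, -0.1]
width: -0.0003
```

>>> send_rows --hand '[1, 1, 1]' --dp '[[0.3, 1, 0], [0.4, 1.5, 0], [0.4, 1.5, 0]]' --turn '[[0, 0, 0], [0, 0, 0], [0, 0, 0]]'

```text
t: 14.62
eef_pos: [0.4822, -0.0126, 0.0853]
orientation: [-0.245, -2.098, 2.098]
wrist_force: [-0.7, 0.3, -1.0]
width: 0.0002
```

```bash
python3 - <<'E'
from h import *
st=manip.read_state();print(st['t'],st['eef_pos'],st['wrist_force'])
a=snap('wrist','w5.png')
E
```

```text
14.625 [ 0.48220116 -0.01255091  0.08527294] [-0.71906293  0.26960761 -1.04941532]
```

View pics/w5.png

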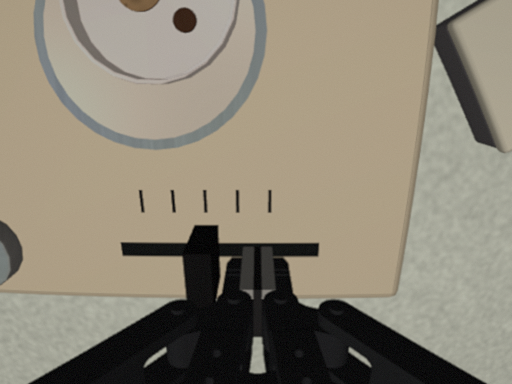

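The lever base at about (203,245) is now at the third tick from the right (205,200), with a clear gap. I'll back off and lift away.

>>> send_rows --hand '[1, 1, 1, 1, 1, 1, 1, 1]' --dp '[[-1, -5, 0], [-3, -12, 0], [-3, -12, 20], [-3, -12, 50], [-3, -12, 80], [-3, -12, 90], [-3, -12, 90], [-3, -12, 90]]' --turn '[[0, 0, 0], [0, 0, 0], [0, 0, 0], [0, 0, 0], [0, 0, 0], [0, 0, 0], [0, 0, 0], [0, 0, 0]]'

```text
t: 15.68
eef_pos: [0.4784, -0.0249, 0.174]
orientation: [-0.243, -2.096, 2.097]
wrist_force: [0.0, -0.4, -0.5]
width: -0.0002
```

```bash
python3 - <<'E'
from h import *
a=snap('wrist','w6.png');b=snap('scene','s6.png')
cv2.imwrite('pics/v6.png',np.hstack([cv2.resize(a['color'],(400,300)),cv2.resize(b['color'][60:240,170:410],(400,300))]))
for l in('dish','jar','slide_box'):
    r=optics.look_for(l,'scene');print(l,[(np.array(q['xy'])*[512,384]).round(1) for q in r[:1]])
E
```

```text
dish [array([244.9, 170.4])]
jar [array([315.9, 221.9])]
slide_box [array([207.5, 137.8])]
```

View pics/v6.png

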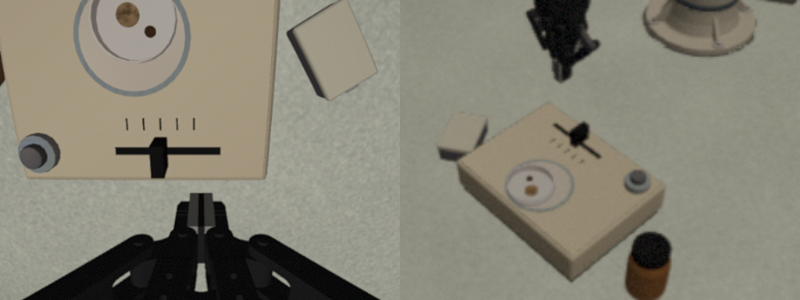

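The lever is at the middle tick (159,125 in the wrist view). The button is up, the other objects haven't moved, and the arm is clear.

```bash
python3 -c "
from bench import ticket
print(ticket.hand_in())"
```

```text
the job is handed in; nothing more can be done
None
```

I pressed the button fully down, pushed the lever into the third click, and handed the job in at about 16 s of robot time. No verdict was reported.

- **Button:** I pressed straight down with closed fingers. The tip travelled about 6 mm until the button stopped, at about 18 N. The last picture shows the button up again.
- **Lever:** I pushed its rear face in 1–3 mm steps. Force rose to about 5–6 N and then dropped to nothing for each of the three clicks, close to where I predicted. In the last pictures the lever stands at the third (middle) tick, and I backed the finger off and lifted it clear.
- **Dish, jar and slide box:** They look unmoved. The detector's scene positions are within about 2 pixels of the start for the dish and jar. The slide box reads 4 pixels off in row, which I put down to detector noise, since the arm went nowhere near it.

No check failed. The measured button height and the lever position agreed with the fitted base pose to within about 2 mm.

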